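# Show how the small hob burner goes together

## Task

Show the apprentice what goes together on the small burner, the bare one with the narrow cup: point straight down at that burner, then at the brass flame ring that fits it, then at the black cap that closes it, keeping the fingertips a few centimetres above the middle of each for two full seconds. Touch nothing, move nothing, and lift the hand as you go from one to the next so that you do not point at the large burner, ring or cap on the way. Finish with the hand raised clear, some 20 cm above the worktop, to leave room for the work.

Things in the scene. Friction and masses are not known exactly. Their poses are not given: they have to be found in the camera images.
- burner_small: The bare small burner, fixed: black round plate 180 mm across, 5 mm thick; in its middle an open aluminium cup, 58 mm outside, rim 17 mm above the origin, brass injector inside. 37 mm from the middle stand a white igniter with steel pin (tip 25 mm high) and a steel thermocouple (23 mm). Origin: middle of the plate's underside, z up. It has either of the two nearer burner places.
- burner_large: The large burner, also bare and fixed, not the one to show: the same plate, with an open aluminium cup of 98 mm outside diameter, rim 17 mm high, igniter pin 25 mm high 57 mm from the middle. Origin as above. It has the other of the two nearer places.
- ring_small: The brass flame ring for the small burner, loose, lying flat on the grey mat: 58 mm outside diameter, 20 mm high, open hole of 38 mm, dark slots round its side. Origin: centre of the hole at the underside; z up.
- ring_large: The brass flame ring for the large burner, loose on the mat: 100 mm outside diameter, 22 mm high, hole 68 mm. Origin: centre, at the underside.
- cap_small: The black enamelled cap for the small burner, loose, lying flat on the mat: a plain disc of 62 mm diameter, 11 mm high. Origin: centre of the underside; z up.
- cap_large: The black enamelled cap for the large burner, loose on the mat: a disc of 104 mm diameter, 12 mm high. Origin: centre of the underside.
- mat: Grey felt mat, 320 by 300 mm and 3 mm thick, fixed on the worktop to the right of the burners; the two rings and two caps lie near its four corners, in any arrangement, at least 125 mm apart centre to centre, with a socket in the middle. Origin: centre of the underside, on the worktop.
- socket: A steel hex socket standing upright in the middle of the mat, 18 mm diameter, 30 mm high, loose. Origin: centre of the underside. A bystander.
- screwdriver: A screwdriver lying loose on the worktop on the robot's side of the burners, about 200 mm long, up to about 30 mm high. Origin: underside, on its long axis. A bystander.
- wrench: A flat steel spanner, 180 mm long, lying loose beyond the mat, under 10 mm high. Origin: underside. A bystander.
- leak_spray: A white bottle with a red cap, 52 mm diameter, 170 mm tall, loose, beyond the mat. Origin: centre of the underside. A bystander.
- sealant: A light grey tin with a blue band, 68 mm diameter, 85 mm tall, loose, right of the robot, nearer than the mat. Origin: centre of the underside. A bystander.
Not all that is in view belongs to the job. What is shaped like the ring_small but turquoise is not meant.

How it is judged:
On the way, in this order (a step that is already met when the one before it is completed fails the run):
1. the fingertips hover just above the middle of the small bare burner for 1.5 s (horizontal distance between the grasp point and burner_small below 0.03 m and z of the grasp point in the frame of burner_small between 0.037 and 0.112 m), for 1.5 s.
2. then just above the small brass ring for 1.5 s (horizontal distance between the grasp point and ring_small below 0.03 m and z of the grasp point in the frame of ring_small between 0.04 and 0.115 m), for 1.5 s.
3. then just above the small black cap for 1.5 s (horizontal distance between the grasp point and cap_small below 0.03 m and z of the grasp point in the frame of cap_small between 0.031 and 0.106 m), for 1.5 s.
At the end, for the whole second after the job is handed in: The hand is raised, its grasp point at least 0.15 m above the worktop, and the rings, the caps and every bystander are at rest within 4 mm of where they started, after the three pointings in order (height (world z) of the grasp point above 0.15 m and distance of each of ring_small, cap_small, ring_large, cap_large, socket, screwdriver, wrench, leak_spray, sealant from where it was at the start of the episode below 0.004 m and linear speed of each of ring_small, cap_small, ring_large, cap_large, socket, screwdriver, wrench, leak_spray, sealant below 0.02 m/s); the robot touches nothing.
It fails at once if the robot touched something (over 0.5 N) (contact force between any of the fingers, the arm and anything else above 0.5 N).
It fails at once if a ring, a cap or a bystander was moved or lifted by more than 6 mm (distance of any of ring_small, cap_small, ring_large, cap_large, socket, screwdriver, wrench, leak_spray, sealant from where it was at the start of the episode above 0.006 m).
It fails at once if it pointed at the wrong burner, ring or cap (within 20 mm of its middle, fingertips less than about 55 mm above it) ((horizontal distance between the grasp point and burner_large below 0.02 m and z of the grasp point in the frame of burner_large between 0.037 and 0.092 m) or (horizontal distance between the grasp point and ring_large below 0.02 m and z of the grasp point in the frame of ring_large between 0.042 and 0.097 m) or (horizontal distance between the grasp point and cap_large below 0.02 m and z of the grasp point in the frame of cap_large between 0.032 and 0.087 m)).
It also fails if it takes over 54 s, if anything falls off the work surface, if the arm or the gripper's body presses on something with over 40 N, if the wrist force passes 120 N, or if a joint passes its speed limit or range.

## Robot

A 6-joint arm with a two-finger parallel gripper is mounted at the origin on the work surface. World frame = base frame: x ahead of the robot, y to its left, z up, the work surface at z = 0. Lengths are in m, angles in rad, forces in N, time in s.
With the tool pointing down it reaches from about 0.325 to 0.75 m from the base axis. Payload 7.6 kg.
Tool frame: the origin (TCP) lies at the very end of the fingers, on their centre line; the grasp point (between the pads) lies manip.grasp_offset behind it (manip.grasp_offset is the distance from the TCP to the grasp point, in m); y points along the fingers, x is the direction in which the jaws open and shut, and the axes are right-handed (so a half turn about y gives the same grasp; the last joint's range is limited). The gripper opens to 85 mm and grips with 20 to 120 N. Pads are 22 mm wide; open, the fingers measure 114 mm over their backs; the gripper's body (76 mm by 85 mm) begins 54 mm behind the grasp point. The pads swing forward as they close: fully open they stand 13 mm farther back than shut.
Start: joints at [1.161, 0.052, 1.401, -0, 1.689, -0.07], TCP at [0.175, 0.495, 0.231] pointing down, gripper open.
Joint ranges: [-2.9, 2.9], [-0.91, 2.17], [0.12, 2.37], [-1.06, 4.2], [0.26, 2.73], [-2.93, 2.93]. Speed limits (rad/s): [2.57, 2.57, 3.01, 3.14, 3.14, 3.14].

## Interface

Orientations are given as a unit quaternion [w, x, y, z].
In Python, from plant import manip gives the robot as it stands. Calls block until the motion is done:
- manip.movep(position, orientation): joint-space move of the TCP to a pose.
- manip.move_straight(position, rot=None, v=0.15, force_limit=None): straight line of the TCP; rot=None keeps the orientation; v is the mean speed in m/s. With force_limit (N) it stops when the force on the tool has changed by that much, and returns True; else False.
- manip.goto_joints(angles): joint-space move.
- manip.gripper_to(opening): finger opening in m; the grip force is fixed at half the most; returns when the fingers have stopped.
- manip.dwell(seconds).
- manip.ik(position, orientation): joint angles nearest the present ones, or None.
- manip.get_obs(): the state.
- manip.get_image(name): name is "scene" or "top" or "wrist"; returns the picture (384x512x3 uint8, red, green, blue); there is no depth.
- manip.camera_params(name): a dict with "intrinsics" (3x3 intrinsics, pixels), "R" (3x3) and "t" (3): a world point X has camera coordinates R X + t. Camera axes: x right, y down, z forward; pixel columns grow to the right and rows downward; lengths in m; the calibration is good to about 2 mm. A picture is of the moment at which its call begins: read the wrist's pose just before it. camera_params takes no time and is no camera call; for the wrist camera it gives the pose at the moment of the call.
A pose or a line that the arm cannot do raises manip.PlanningError and nothing moves.
- manip.finish_job(): hands the job in, once; it reports no verdict.
The state is a dict: "clock": time; "joints": joint angles; "joint_velocities": joint speeds; "tau": joint torques, N m; "tool_pos": TCP position; "eef_rot": TCP orientation; "ft_force": force on the tool from outside, world axes, zero at the start; "ft_torque": the same for the moment, N m; "width": finger opening in m.
Only numpy, scipy, OpenCV 4.12 (cv2) and the standard library are available. Lean on these libraries where they do the work, as an engineer would, in place of code of your own. Each camera call takes 0.05 s, during which the arm holds its last target. There are 200 camera calls.

## Working session

There is one attempt and no reset: what is moved stays moved. The work goes in short steps, each a Python script; the robot and the scene stay as the last script left them, time stands still between calls to the robot, and variables do not carry over. Pictures are saved under pics/ and viewed, about 8 in all and at most 12, crops included, and the job is handed in when it is done.

```bash
mkdir -p pics
cat > h.py <<'E'
import numpy as np, cv2
from plant import manip
def snap(n,f):
    im=manip.get_image(n); cv2.imwrite('pics/'+f,im[:,:,::-1]); return im
def px2w(n,u,v,z,P=None):
    P=P or manip.camera_params(n); K,R,t=map(np.array,(P['intrinsics'],P['R'],P['t']))
    d=R.T@np.linalg.solve(K,[u,v,1]); c=-R.T@t
    return c+d*(z-c[2])/d[2]
E
python3 - <<'E'
from h import *
o=manip.get_obs(); print(o['clock'],o['tool_pos'],o['eef_rot'],manip.grasp_offset,o['width'])
a=snap('top','top.png'); b=snap('scene','scene.png')
P=manip.camera_params('top'); print(P)
cv2.imwrite('pics/top2.png',cv2.resize(a[:,:,::-1],(800,600),interpolation=cv2.INTER_CUBIC))
E
```

```text
0.0 [0.17482394 0.49470601 0.23045447] [-0.57703959  0.57763528  0.40777421 -0.40875785] 0.0187 0.0856506036880421
{'intrinsics': array([[385.13811539,   0.        , 259.25084756],
       [  0.        , 385.13811539, 200.32132761],
       [  0.        ,   0.        ,   1.        ]]), 'R': array([[-0.01091704, -0.99993651,  0.00279283],
       [-0.99567407,  0.01061269, -0.09230669],
       [ 0.09227119, -0.00378846, -0.99572671]]), 't': array([-0.00147537,  0.49711868,  1.14123515])}
```

View pics/top2.png

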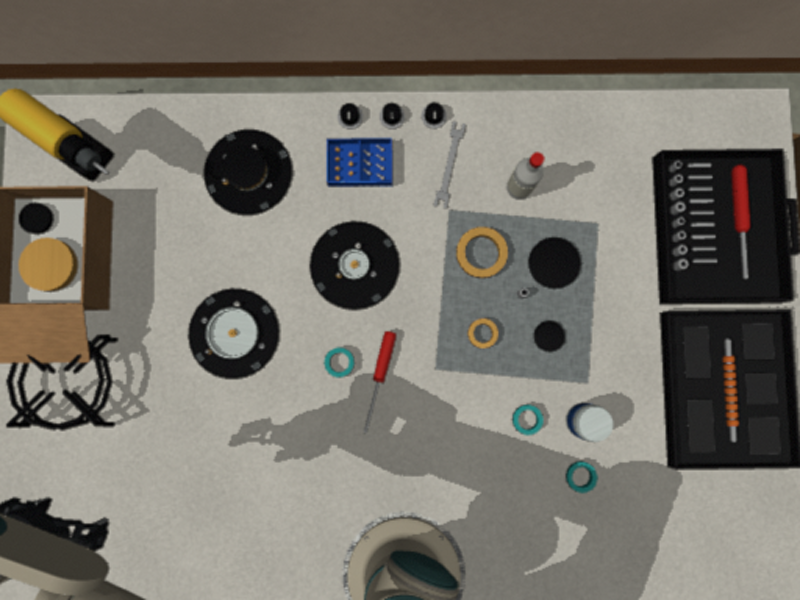

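View pics/scene.png

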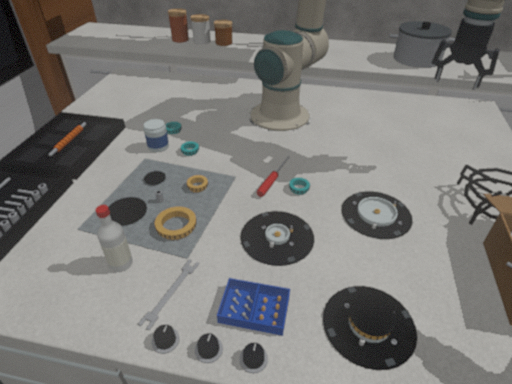

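The top view at 800 px shows:
- **Burners:** the small one is at (354,264). The large one is at (233,332), and an assembled one that isn't wanted is at (248,171).
- **Rings:** the small brass ring is at (483,333) and the large one at (482,252). Turquoise decoys are at (340,361), (528,419) and (582,476).
- **Caps:** the small cap is at (549,336) and the large one at (554,262). There is also a black disc in the box at (37,218), and the knobs.

By the description I choose (354,264), (483,333) and (549,336). I'll check these in one enlarged crop.

Run:
```python
from h import *
a=cv2.imread('pics/top.png')
c=a[135:255,195:385]; cv2.imwrite('pics/crop.png',cv2.resize(c,None,fx=4.2,fy=4.2,interpolation=cv2.INTER_CUBIC))
s=1.5625
hsv=cv2.cvtColor(a,cv2.COLOR_BGR2HSV); 
def comp(mask,u,v,name,z):
    n,l,st,ce=cv2.connectedComponentsWithStats(mask.astype('uint8'))
    ys,xs=np.nonzero(l); k=l[ys,xs][np.argmin((xs-u)**2+(ys-v)**2)]
    x,y,w,h,A=st[k]; cu,cv_=x+(w-1)/2,y+(h-1)/2
    p=px2w('top',cu,cv_,z); q0=px2w('top',x-.5,cv_,z);q1=px2w('top',x+w-.5,cv_,z)
    print(name,(cu,cv_),ce[k].round(1),A,p.round(4),'width',np.linalg.norm(q1-q0).round(4),'r',np.hypot(*p[:2]).round(3))
H,S,V=hsv[...,0],hsv[...,1],hsv[...,2]
brass=(H>8)&(H<30)&(S>90)&(V>90)
dark=V<50
comp(brass,483/s-16,333/s,'ring_s',.02)
comp(brass,482/s-16,252/s,'ring_l',.02)
comp(dark,549/s,336/s,'cap_s',.012)
comp(dark,554/s,262/s,'cap_l',.012)
comp(dark,354/s-20,264/s,'plate_s',.005)
comp(dark,233/s-25,332/s-15,'plate_l',.005)
comp((V>120)&(S<60),344/s,262/s,'cup_s',.017)
```

```text
ring_s (np.float64(308.5), np.float64(213.0)) [308.9 212.9] 192 [ 0.4573 -0.1553  0.02  ] width 0.0605 r 0.483
ring_l (np.float64(308.0), np.float64(161.0)) [308.2 160.9] 502 [ 0.6166 -0.1574  0.02  ] width 0.101 r 0.636
cap_s (np.float64(351.5), np.float64(214.5)) [351.3 214.7] 308 [ 0.4518 -0.2871  0.012 ] width 0.0609 r 0.535
cap_l (np.float64(354.5), np.float64(168.0)) [354.6 167.7] 852 [ 0.5949 -0.3011  0.012 ] width 0.1047 r 0.667
plate_s (np.float64(226.5), np.float64(169.5)) [226.7 169.5] 2033 [0.5955 0.0933 0.005 ] width 0.1731 r 0.603
plate_l (np.float64(149.0), np.float64(213.0)) [150.2 213.3] 1527 [0.4634 0.3307 0.005 ] width 0.1742 r 0.569
cup_s (np.float64(226.5), np.float64(168.5)) [226.4 168.8] 232 [0.5965 0.0923 0.017 ] width 0.0551 r 0.604
```

View pics/crop.png

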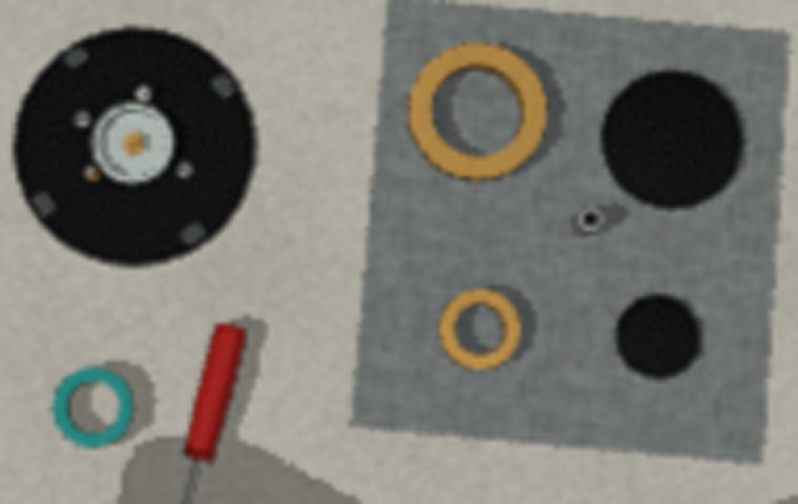

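The crop agrees: the bare burner with the narrow cup is at left, and the small brass ring and small black cap are at the near edge of the mat. The measured widths (173–174 mm plates, 55 mm cup, 60.5 mm ring, 61 mm cap) match the description, and all three positions are within reach. I'll close the fingers up high and go to the burner first.

```bash
cat >> h.py <<'E'
T={'burner':(.596,.093,.085),'ring':(.4573,-.1553,.088),'cap':(.4518,-.2871,.082)}
HI=.22
def point(k):
    x,y,g=T[k]; q=manip.get_obs()['eef_rot']
    print(k,np.round(manip.ik([x,y,HI],q),2))
    manip.movep([x,y,HI],q); manip.move_straight([x,y,g-manip.grasp_offset],v=.12)
    manip.dwell(1.1); snap('wrist',k+'_w.png'); manip.dwell(1.1); o=manip.get_obs()
    P=manip.camera_params('wrist')
    c=np.array(P['intrinsics'])@(np.array(P['R'])@[x,y,.02]+P['t']); print('target px',c[:2]/c[2])
    print(o['clock'],o['tool_pos'],o['ft_force'].round(2))
    manip.move_straight([x,y,HI],v=.15)
E
python3 - <<'E'
from h import *
manip.gripper_to(0.0); print(manip.get_obs()['clock'])
point('burner'); print(manip.get_obs()['clock'])
E
```

```text
0.8667
burner [ 0.09  0.28  1.17  0.    1.69 -1.14]
target px [256.23680392 207.17078223]
6.6417 [0.59600192 0.09299461 0.06631619] [ 0.15 -0.56  0.31]
7.8167
```

View pics/burner_w.png

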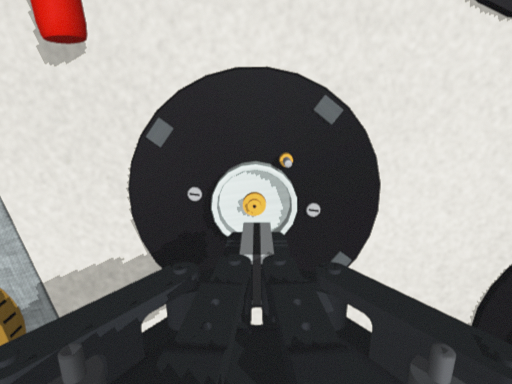

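The wrist view shows the small cup and injector at (254,204). The prediction was (256,207), so the hand is centred. Next are the ring and the cap.

Run:
```python
from h import *
point('ring'); point('cap'); manip.dwell(.5)
o=manip.get_obs(); print(o['clock'],o['tool_pos'],o['ft_force'].round(2))
b=snap('top','top_end.png'); a=cv2.imread('pics/top.png')
cv2.imwrite('pics/w2.png',np.hstack([cv2.resize(cv2.imread(f'pics/{k}_w.png'),(400,300)) for k in('ring','cap')]))
```

```text
ring [-0.4  -0.06  1.54 -0.    1.67 -1.63]
target px [256.30669284 205.85791217]
12.575 [ 0.45730082 -0.15531525  0.06930968] [0.41 0.38 0.12]
cap [-0.63  0.09  1.39 -0.    1.67 -1.87]
target px [256.29668533 208.92663832]
18.0333 [ 0.45179628 -0.28710513  0.06329654] [-0.53 -0.77 -0.04]
19.725 [ 0.45179236 -0.28710085  0.21995229] [-1.2  -0.14 -0.44]
```

View pics/w2.png

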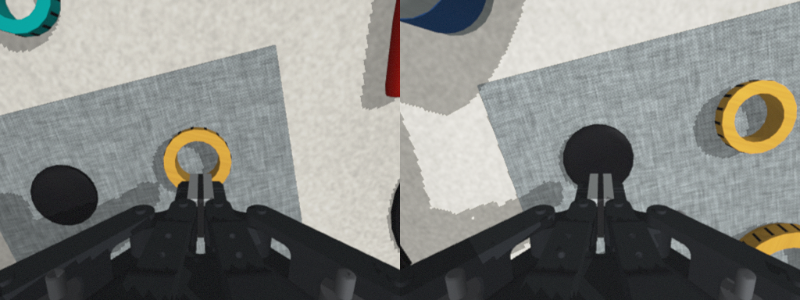

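View pics/top_end.png

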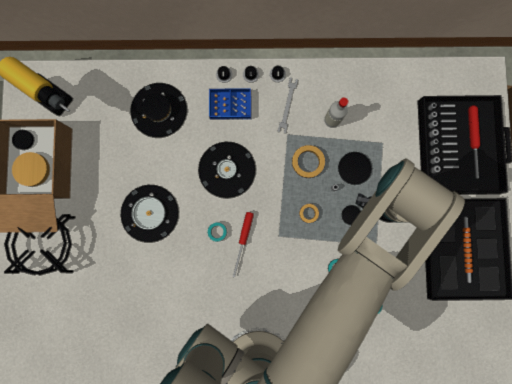

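In the wrist views, the ring centre is at about (252,202) against a predicted (256,206). The cap centre is at about (253,200) against (256,209). Both are within about 6 mm. In the final top view everything visible is where it was, and the hand is raised.

```bash
python3 -c "
from plant import manip
manip.finish_job(); print(manip.get_obs()['clock'])"
```

```text
the job is handed in; nothing more can be done
the job is handed in; nothing more can be done
```

I pointed with closed fingers at the small burner, then the small brass ring, then the small black cap. I held over each for about 2.2 s and raised the hand to 0.22 m between them. The job was handed in at about 20 s of the 54 s allowed, and it returned no verdict.

- **Centring:** the wrist pictures put each target within about 6 mm of the predicted spot, against the 30 mm allowed.
- **Height:** the grasp point hovered about 82–88 mm above the worktop, inside all three windows.
- **Contact:** the tool force readings at the hovers and at the end were at most about 1.3 N. I take that as sensor noise or offset, because nothing was within about 4 cm of the fingers.
- **Final state:** the hand ended with its grasp point about 0.24 m above the worktop, over the small cap. In the last top view everything I could see was in its original place. The arm hid the sealant tin and part of the small cap, so those I could not check there.

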